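# Queue three sample vials by their keys

### The job

Queue the sample vials for the next run: with the fingertips, lightly press down the orange key on the station of the red-capped vial, then that of the white-capped vial, then that of the black-capped vial, each down nearly to its stop, where it stays. Leave the key of the empty station up, and do not pick up or shift the vials or the other things on the bench.

Things in the scene. Friction and masses are not known exactly. Their poses are not given: they have to be found in the camera images.
- top_red (a point): Centre of the top face of the round orange queue key on the station whose vial has the red cap; it moves with the key. The key is 26 mm across; its top is 30 mm above the bench when up and 20 mm when fully down, and it is a springy cap that gives 1 mm for each 2.5 N (7 mm at most). z points up, the point's x runs from the key toward the station's vial seat.
- key_red (a joint): How far the key on the station whose vial has the red cap is down, m: 0 up, 0.010 fully down at its stop (starts between 0 and 0.001). It slides straight down against about 2 N of friction all the way, and stays where it is left; its springy cap is not counted.
- top_white (a point): Centre of the top face of the round orange queue key on the station whose vial has the white cap; it moves with the key. The key is 26 mm across; its top is 30 mm above the bench when up and 20 mm when fully down, and it is a springy cap that gives 1 mm for each 2.5 N (7 mm at most). z points up, the point's x runs from the key toward the station's vial seat.
- key_white (a joint): How far the key on the station whose vial has the white cap is down, m: 0 up, 0.010 fully down at its stop (starts between 0 and 0.001). It slides straight down against about 2 N of friction all the way, and stays where it is left; its springy cap is not counted.
- top_black (a point): Centre of the top face of the round orange queue key on the station whose vial has the black cap; it moves with the key. The key is 26 mm across; its top is 30 mm above the bench when up and 20 mm when fully down, and it is a springy cap that gives 1 mm for each 2.5 N (7 mm at most). z points up, the point's x runs from the key toward the station's vial seat.
- key_black (a joint): How far the key on the station whose vial has the black cap is down, m: 0 up, 0.010 fully down at its stop (starts between 0 and 0.001). It slides straight down against about 2 N of friction all the way, and stays where it is left; its springy cap is not counted.
- top_empty (a point): Centre of the top face of the round orange queue key on the station with no vial in its seat; it moves with the key. The key is 26 mm across; its top is 30 mm above the bench when up and 20 mm when fully down, and it is a springy cap that gives 1 mm for each 2.5 N (7 mm at most). z points up, the point's x runs from the key toward the station's vial seat.
- key_empty (a joint): How far the key on the station with no vial in its seat is down, m: 0 up, 0.010 fully down at its stop (starts between 0 and 0.001). It slides straight down against about 2 N of friction all the way, and stays where it is left; its springy cap is not counted.
- vial_red: Loose glass sample vial with a red screw cap, 19 mm across, 52 mm tall, standing in the 14 mm deep seat of its station, 55 mm from the centre of that station's key; its cap ends 60 mm above the bench. Origin: centre of its underside, z up.
- vial_white: Loose glass sample vial with a white screw cap, 19 mm across, 52 mm tall, standing in the 14 mm deep seat of its station, 55 mm from the centre of that station's key; its cap ends 60 mm above the bench. Origin: centre of its underside, z up.
- vial_black: Loose glass sample vial with a black screw cap, 19 mm across, 52 mm tall, standing in the 14 mm deep seat of its station, 55 mm from the centre of that station's key; its cap ends 60 mm above the bench. Origin: centre of its underside, z up.
- station_empty: The station with no vial. All four stations are alike and fixed to the bench: blue blocks on a black foot, 110 x 54 mm, key block 11.5 mm and seat block 22 mm high; a thin dark collar round the key reaches 13 mm above the bench. Origin: centre of the underside; x runs from the key (at x = -28 mm) to the round hole of the vial seat (at x = +27 mm).
- station_red: The station that holds the red-capped vial; fixed, with the shape, origin and axes of station_empty. Behind all the stations, from 0.62 m ahead of the robot, wall cabinets overhang the bench 0.45 m up: keep the arm from swinging into them.
- station_white: The station that holds the white-capped vial; fixed, with the shape, origin and axes of station_empty. Behind all the stations, from 0.62 m ahead of the robot, wall cabinets overhang the bench 0.45 m up: keep the arm from swinging into them.
- station_black: The station that holds the black-capped vial; fixed, with the shape, origin and axes of station_empty. Behind all the stations, from 0.62 m ahead of the robot, wall cabinets overhang the bench 0.45 m up: keep the arm from swinging into them.
- dish: Loose bystander: shallow clear culture dish, 64 mm across, 14 mm high. Origin: centre of its underside.
- slips: Loose bystander: small red and white carton, 48 x 48 x 18 mm. Origin: centre of its underside.
- canister: Loose bystander: white canister with a grey lid, 33 mm across, 51 mm tall, upright. Origin: centre of its underside.
- counter: Loose bystander: round light-grey hand tally counter on its back, 56 x 51 mm, 23 mm high. Origin: centre of its underside.
Mind the look-alikes: they are no part of the job. What is shaped like the vial_red but purple is not meant.

How it is judged:
By the outcome, as a careful person would: the job done as asked, in the order asked, and still so for the second after the job is handed in, with the robot touching nothing.
It also fails if it takes over 58 s, if anything falls off the work surface, if the arm or the gripper's body presses on something with over 40 N, if the wrist force passes 120 N, or if a joint passes its speed limit or range.

### The arm

A 6-joint arm with a two-finger parallel gripper is mounted at the origin on a cart in front of the work surface, level with it; the furniture and walls round the work are solid. World frame = base frame: x ahead of the robot, y to its left, z up, the work surface at z = 0. Lengths are in m, angles in rad, forces in N, time in s.
With the tool pointing down it reaches from about 0.25 to 0.775 m from the base axis. Payload 4 kg.
Tool frame: the origin (TCP) lies between the finger pads; the fingertips stand 8 mm ahead of it and the grasp point (between the pads) lies 11 mm behind it (env.tips_ahead is the distance from the TCP to the fingertips, in m); x points along the fingers, y is the direction in which the jaws open and shut, and the axes are right-handed (so a half turn about x gives the same grasp; the last joint's range is limited). The gripper opens to 94 mm and grips with 3 to 60 N. Pads are 16 mm wide; open, the fingers measure 119 mm over their backs; the gripper's body (75 mm by 177 mm) begins 78 mm behind the grasp point.
Start: joints at [1.221, 0.087, 1.371, -0, 1.684, -0.103], TCP at [0.134, 0.533, 0.214] pointing down, gripper open.
Joint ranges: [-3.1, 3.1], [-0.76, 2.03], [0.27, 2.55], [-1.08, 4.22], [0.17, 2.65], [-2.57, 2.57]. Speed limits (rad/s): [2.79, 2.79, 3.14, 3.14, 3.14, 3.14].

### API

Orientations are given as a unit quaternion [x, y, z, w].
In Python, from cell import env, viewer, spotter gives the robot as it stands.
- The arm moves only by the tool move_arm, never from a script. Its argument "plan" is text: rows parted by semicolons, each of 6 numbers parted by spaces: the shift along the tool's x, y, z in units of 40 mm (1.0 is 40 mm), then the turn, a rotation vector about the tool's x, y, z in units of 6 degrees (1.0 is 6 degrees). In form: x y z wx wy wz; .... A call has 1 to 10 rows; each row shifts and turns the commanded pose from where the row before left it, along the tool's axes as they then stand; what a row does not reach is not made up. A row lasts 1/12 s, in which the tool goes at most 41.7 mm and 7.16 degrees, less where a joint would pass 70% of its speed; a pose out of reach is approached as far as the arm can. A call is refused whole if a number of a shift passes 1 or a number of a turn 1, either way. A call with a gripper value outside its range is refused whole. "jaw" is the finger opening in mm, from 0 to 94, set as the call begins (left out, the last holds). The fingers move at their own pace and stop on an object; "force" is the grip in N (left out, the last holds). Time passes only in rows, so rows that do not move let the fingers close. It gives the time, the measured TCP pose, the force and the opening at its end, in the units of the state.
- env.get_state(): the state, without advancing time (a new reading comes with each control period).
- viewer.grab_frame(name): name is "scene" or "top"; returns a dict with "frame" (480x640x3 uint8, red, green, blue), "fx", "fy", "cx", "cy" (pixels), "extrinsics" (4x4, takes a point from world to camera coordinates). Camera axes: x right, y down, z forward; pixel columns grow to the right and rows downward; lengths in m; the calibration is good to about 2 mm. A picture is of the moment at which its call begins. There is no depth.
- env.close_job(): hands the job in, once; it reports no verdict.
Trained networks look in the newest picture that a camera, given by its name, has taken for a name from the list of things; names that differ only in an ending like _2 or _b are one class to them, and where a whole thing is asked for, a point or a joint stands for the part that bears it (a point fixed in the world has none). Each returns a list of dicts, best first, with "confidence" (0 to 1); they miss things now and then, are a little off and sometimes report something else, mostly with a low value. They report only what shows in the picture. A call takes as long as a camera call. They do not tell look-alikes from the thing itself.
- spotter.boxes_of(name, camera): "at" ([x, y, z] in m, in world coordinates, good to about 4 mm: the middle of the surface that is visible of it).
- spotter.masks_of(name, camera): "region" (480x640 bool, what is visible of it).
- spotter.tip_of(name, camera): "at" ([x, y, z] in m, in world coordinates, good to about 4 mm: a listed point, or the origin of a listed thing).
The state is a dict: "time_s": time; "joint_pos": joint angles; "joint_vel": joint speeds; "tau": joint torques, N m; "position": TCP position; "ee_rot": TCP orientation; "force": force on the tool from outside, world axes, zero at the start; "ft_torque": the same for the moment, N m; "opening": finger opening in m.
Only numpy, scipy, OpenCV 4.12 (cv2) and the standard library are available. Lean on these libraries where they do the work, as an engineer would, in place of code of your own. Each camera call takes 0.05 s, during which the arm holds its last target. There are 200 camera calls.

## Working session

There is one attempt and no reset: what is moved stays moved. The work goes in short steps, Python scripts to look and compute and a tool call to move; the robot and the scene stay as the last step left them, time stands still between calls to the robot, and variables do not carry over. Pictures are saved under pics/ and viewed, about 8 in all and at most 12, crops included, and the job is handed in when it is done.

Besides the shell and the picture viewer there is one more tool, called after ">>>" as a command line: name --argument value ..., lists and objects as JSON in quotes. move_arm: Moves the arm, as the interface text tells. Its arguments: {"type":"object","properties":{"plan":{"type":"string"},"jaw":{"type":"number"},"force":{"type":"number"}},"required":["plan"]}

```bash
mkdir -p pics; cat > h.py <<'E'
import numpy as np, cv2
from cell import env, viewer, spotter
def ray(f,u,v,z):
    E=np.array(f["extrinsics"]);R,t=E[:3,:3],E[:3,3]
    d=R.T@np.array([(u-f["cx"])/f["fx"],(v-f["cy"])/f["fy"],1]);c=-R.T@t
    return c+d*(z-c[2])/d[2]
def proj(f,p):
    E=np.array(f["extrinsics"]);q=E[:3,:3]@np.array(p)+E[:3,3]
    return q[0]/q[2]*f["fx"]+f["cx"],q[1]/q[2]*f["fy"]+f["cy"]
E
python3 - <<'E'
from h import *
s=env.get_state();print(s)
for c in("top","scene"):
    f=viewer.grab_frame(c);cv2.imwrite(f"pics/{c}0.png",f["frame"][:,:,::-1])
    for n in("top_red","top_white","top_black","top_empty","vial_red","vial_white","vial_black","station_empty"):
        for r in spotter.tip_of(n,c)[:4]:
            print(c,n,round(r["confidence"],2),np.round(r["at"],3),np.round(proj(f,r["at"])))
E
```

```text
{'time_s': 0.0, 'joint_pos': array([ 1.22090960e+00,  8.79829353e-02,  1.37225289e+00, -7.81079741e-06,
        1.68357897e+00, -1.03122246e-01]), 'joint_vel': array([ 0.00060306, -0.00033006, -0.00140053,  0.00165571, -0.00117022,
       -0.00015051]), 'tau': array([ 5.78907002e-04, -3.40169334e+01, -3.02436447e+01,  7.19671114e-02,
        3.25993169e-02, -1.49271286e-04]), 'position': array([0.13418486, 0.5328376 , 0.21228958]), 'ee_rot': array([ 0.08625729,  0.70190469, -0.08778968,  0.70155717]), 'force': array([-0.40366097, -0.61903629,  0.04712571]), 'ft_torque': array([-0.00054345, -0.06321191,  0.03573238]), 'opening': 0.09416520369958425}
top top_red 0.62 [0.573 0.26  0.01 ] [203. 232.]
top top_red 0.44 [ 0.456 -0.051  0.029] [351. 297.]
top top_red 0.28 [0.526 0.1   0.002] [279. 260.]
top top_white 0.7 [0.518 0.266 0.034] [195. 256.]
top top_black 0.58 [0.469 0.105 0.029] [273. 285.]
top top_empty 0.67 [ 0.486 -0.247  0.031] [450. 288.]
top vial_red 0.64 [ 0.541 -0.149 -0.003] [400. 261.]
top vial_red 0.62 [ 0.504 -0.033  0.007] [343. 274.]
top vial_white 0.56 [0.576 0.26 
[... 202 characters left out ...]
 [ 0.508 -0.26   0.002] [385. 215.]
scene top_white 0.81 [0.519 0.264 0.026] [238. 320.]
scene top_black 0.79 [0.471 0.101 0.028] [323. 277.]
scene top_black 0.25 [0.649 0.211 0.002] [199. 294.]
scene top_empty 0.48 [ 0.48  -0.244  0.03 ] [395. 208.]
scene top_empty 0.3 [ 0.647 -0.107 -0.002] [300. 229.]
scene vial_red 0.75 [ 0.544 -0.152  0.003] [351. 228.]
scene vial_red 0.56 [ 0.507 -0.034  0.009] [341. 251.]
scene vial_white 0.54 [0.572 0.261 0.009] [213. 318.]
scene vial_black 0.71 [0.519 0.095 0.007] [301. 279.]
scene vial_black 0.51 [ 0.483 -0.249  0.03 ] [395. 207.]
scene station_empty 0.88 [ 0.512 -0.259  0.001] [384. 215.]
scene station_empty 0.59 [ 0.653 -0.109 -0.003] [299. 228.]
```

View pics/top0.png

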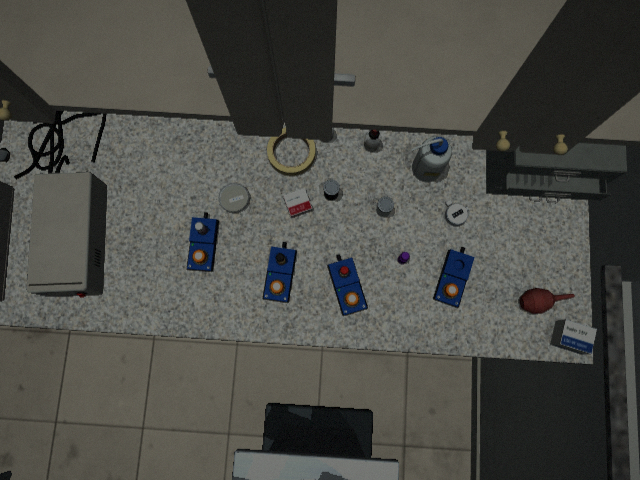

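View pics/scene0.png

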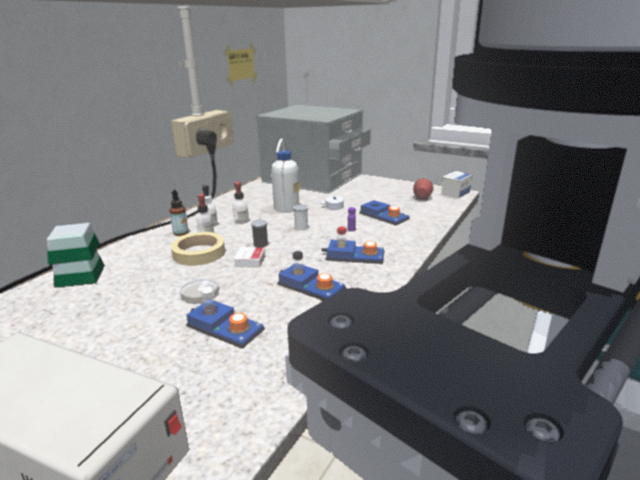

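The top view shows four stations. The white cap is at (201,227) with its key at (199,256), black at (281,258) with key (277,287), red at (345,271) with key (351,299), and the empty one has its key at (452,290). The purple look-alike stands alone at (404,257). I'll confirm this in an enlarged crop and measure the orange tops.

```bash
cat > k.py <<'E'
from h import *
def keys(f,z=0.03):
    h=cv2.cvtColor(f["frame"],cv2.COLOR_RGB2HSV)
    m=cv2.inRange(h,(4,130,120),(20,255,255));m=cv2.morphologyEx(m,cv2.MORPH_CLOSE,np.ones((5,5),np.uint8))
    n,l,st,c=cv2.connectedComponentsWithStats(m)
    return [(st[i,4],st[i,2:4],np.round(st[i,:2]+(st[i,2:4]-1)/2,1),np.round(ray(f,*(st[i,:2]+(st[i,2:4]-1)/2),z),4)) for i in range(1,n) if st[i,4]>20]
E
python3 - <<'E'
from k import *
from scipy.spatial.transform import Rotation as R
for c in("top","scene"):
    f=viewer.grab_frame(c)
    for k in keys(f,0.025): print(c,*k)
    if c=="top": cv2.imwrite("pics/crop.png",cv2.resize(f["frame"][205:325,180:480,::-1],None,fx=2.6,fy=2.6,interpolation=cv2.INTER_CUBIC))
s=env.get_state();M=R.from_quat(s["ee_rot"]).as_matrix();print(s["time_s"],s["position"],env.tips_ahead);print(M.round(4))
p=s["position"]
for n,t in dict(red=(.454,-.05,.07),white=(.518,.265,.07),black=(.470,.103,.07)).items():
    print(n,M.T@(np.array(t)-p)/.04); p=np.array(t)
E
```

```text
top 48 [11 10] [198.  255.5] [0.5204 0.2623 0.025 ]
top 44 [11 11] [276. 286.] [0.4689 0.0999 0.025 ]
top 45 [11 10] [452.  289.5] [ 0.4846 -0.2518  0.025 ]
top 48 [11 11] [352. 298.] [ 0.4548 -0.0532  0.025 ]
scene 53 [10  9] [393.5 211. ] [ 0.4807 -0.2383  0.025 ]
scene 85 [12 10] [369.5 248.5] [ 0.449  -0.0382  0.025 ]
scene 120 [14 12] [324.5 281.5] [0.4633 0.1091 0.025 ]
scene 168 [17 16] [238.  322.5] [0.5154 0.2688 0.025 ]
1.0 [0.13438454 0.53335109 0.21353309] 0.008
[[ 0.000e+00  2.443e-01  9.697e-01]
 [ 1.000e-04  9.697e-01 -2.443e-01]
 [-1.000e+00  1.000e-04  0.000e+00]]
red [  3.58666134 -12.19029807  11.31111935]
white [ 1.13913772e-03  8.02726358e+00 -3.72374946e-01]
black [-6.01121906e-04 -4.22044444e+00 -1.74207834e-01]
```

View pics/crop.png

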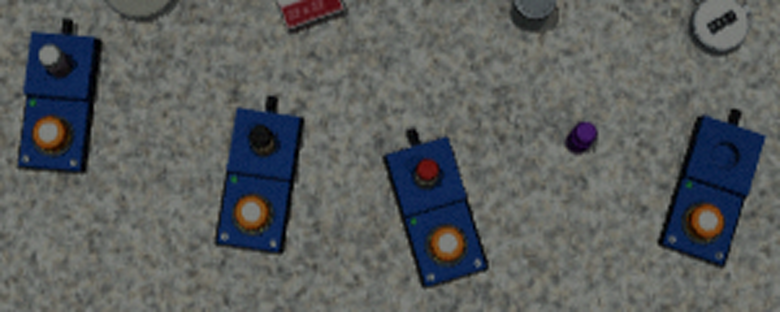

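The crop confirms it: the white cap is on the left, black next, red third, and the rightmost seat is empty. The purple vial stands outside any station. Moving to the red station first, with the jaw closed.

>>> move_arm --plan "0 -0.65 0.6 0 0 0; 0 -0.65 0.6 0 0 0; 0 -0.65 0.6 0 0 0; 0 -0.65 0.6 0 0 0; 0 -0.65 0.6 0 0 0; 0 -0.65 0.6 0 0 0; 0 -0.65 0.6 0 0 0; 0 -0.65 0.6 0 0 0; 0 -0.65 0.6 0 0 0; 0 -0.65 0.6 0 0 0" --jaw 0 --force 10

```text
time_s: 1.83
position: [0.304, 0.2211, 0.2138]
ee_rot: [0.087, 0.701, -0.087, 0.702]
force: [0.6, -0.3, -0.1]
opening: 0.0308
```

>>> move_arm --plan "0.2 -0.65 0.6 0 0 0; 0.3 -0.65 0.6 0 0 0; 0.3 -0.65 0.6 0 0 0; 0.3 -0.65 0.6 0 0 0; 0.3 -0.65 0.6 0 0 0; 0.3 -0.65 0.6 0 0 0; 0.3 -0.65 0.6 0 0 0; 0.2 -0.65 0.6 0 0 0; 0.1 -0.5 0.5 0 0 0; 0 0 0 0 0 0"

```text
time_s: 2.67
position: [0.4546, -0.0543, 0.1201]
ee_rot: [0.088, 0.702, -0.089, 0.701]
force: [-1.1, -0.2, -0.1]
opening: 0.0002
```

>>> move_arm --plan "0.5 0.05 -0.02 0 0 0; 0.5 0 0 0 0 0; 0.5 0 0 0 0 0; 0.2 0 0 0 0 0; 0 0 0 0 0 0; 0 0 0 0 0 0"

```text
time_s: 3.17
position: [0.4531, -0.0477, 0.0538]
ee_rot: [0.087, 0.702, -0.087, 0.702]
force: [0.1, -0.1, -0.5]
opening: 0.0001
```

```bash
python3 - <<'E'
from k import *
a=viewer.grab_frame("scene");b=viewer.grab_frame("top")
s=env.get_state();print(s["position"],s["force"]);p=s["position"]-[0,0,.008]
print(proj(a,p),proj(b,p));
for k in keys(a,.025)+keys(b,.025):print(*k)
A=cv2.resize(a["frame"][190:290,310:430,::-1],None,fx=3.3,fy=3.3,interpolation=cv2.INTER_CUBIC);B=cv2.resize(b["frame"][240:340,290:410,::-1],None,fx=3.3,fy=3.3,interpolation=cv2.INTER_CUBIC)
cv2.imwrite("pics/r1.png",np.hstack([A,B]))
E
```

```text
[ 0.45424513 -0.04813857  0.05504044] [-0.08224821  0.02082341 -0.03936426]
(np.float64(369.4791768551603), np.float64(235.39293155367662)) (np.float64(350.0037103918134), np.float64(297.00654455385825))
69 [10  9] [393.5 211. ] [ 0.4807 -0.2383  0.025 ]
92 [12 10] [369.5 248.5] [ 0.449  -0.0382  0.025 ]
117 [14 12] [324.5 281.5] [0.4633 0.1091 0.025 ]
169 [17 16] [238.  322.5] [0.5154 0.2688 0.025 ]
57 [11 11] [198. 255.] [0.5214 0.2624 0.025 ]
55 [11 11] [276. 286.] [0.4689 0.0999 0.025 ]
64 [11 12] [452.  289.5] [ 0.4846 -0.2518  0.025 ]
```

View pics/r1.png

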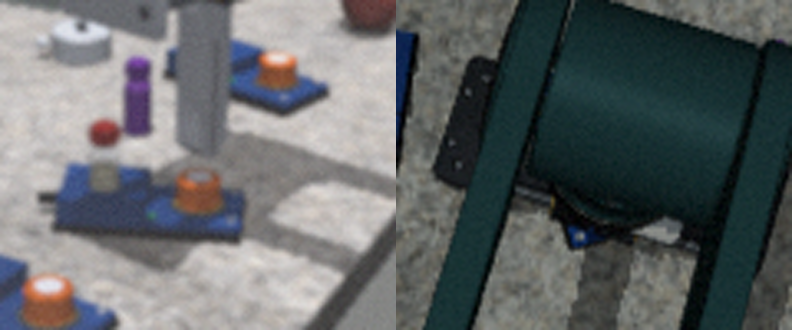

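The scene crop shows the closed tips at (203,150), right above the red station's key at (198,175). Descending.

>>> move_arm --plan "0.15 -0.05 0 0 0 0; 0.15 0 0 0 0 0; 0.1 0 0 0 0 0; 0.1 0 0 0 0 0; 0 0 0 0 0 0; 0 0 0 0 0 0"

```text
time_s: 3.77
position: [0.4525, -0.0501, 0.0332]
ee_rot: [0.087, 0.702, -0.087, 0.702]
force: [0.2, 0.6, 0.1]
opening: 0.0004
```

>>> move_arm --plan "0.05 0 0 0 0 0; 0.05 0 0 0 0 0; 0 0 0 0 0 0; 0 0 0 0 0 0"

```text
time_s: 4.1
position: [0.4527, -0.0501, 0.0294]
ee_rot: [0.087, 0.702, -0.087, 0.702]
force: [-0.2, 0.0, 0.7]
opening: 0.0005
```

>>> move_arm --plan "0.05 0 0 0 0 0; 0 0 0 0 0 0; 0 0 0 0 0 0"

```text
time_s: 4.35
position: [0.4528, -0.0501, 0.0275]
ee_rot: [0.087, 0.702, -0.087, 0.702]
force: [-0.6, -0.5, 1.5]
opening: 0.0005
```

```bash
python3 - <<'E'
from k import *
a=viewer.grab_frame("scene")
s=env.get_state();print(s["time_s"],s["position"],s["force"])
for k in keys(a,.025):print(*k)
cv2.imwrite("pics/r2.png",cv2.resize(a["frame"][190:290,310:430,::-1],None,fx=5,fy=5,interpolation=cv2.INTER_CUBIC))
E
```

```text
4.4 [ 0.45279571 -0.05011784  0.02754096] [-0.3431791  -0.67780533  2.37885101]
66 [10  9] [393.5 211. ] [ 0.4807 -0.2383  0.025 ]
27 [12  4] [369.5 250.5] [ 0.4455 -0.0305  0.025 ]
124 [14 12] [324.5 281.5] [0.4633 0.1091 0.025 ]
170 [17 16] [238.  322.5] [0.5154 0.2688 0.025 ]
```

View pics/r2.png

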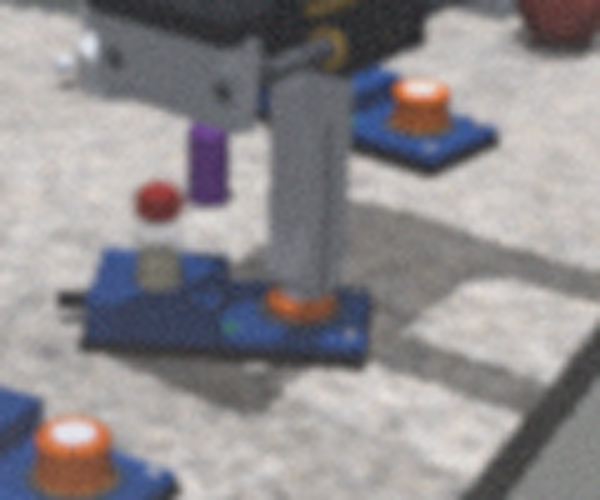

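The key is nearly down under the tips at (303,300) in the crop. The force is about 2 N, which is just sliding friction, so I'll go a touch further until it clearly rises at the stop.

>>> move_arm --plan "0.03 0 0 0 0 0; 0 0 0 0 0 0; 0 0 0 0 0 0"

```text
time_s: 4.65
position: [0.4528, -0.0501, 0.0266]
ee_rot: [0.087, 0.702, -0.087, 0.702]
force: [-0.2, -0.2, 4.6]
opening: 0.0006
```

>>> move_arm --plan "0 0 0 0 0 0; 0 0 0 0 0 0"

```text
time_s: 4.82
position: [0.4528, -0.0501, 0.0265]
ee_rot: [0.087, 0.702, -0.087, 0.702]
force: [-0.9, 0.2, 4.0]
opening: 0.0006
```

Force is 4.3 N, clearly above the 2 N friction, so the red key is at its stop. Lifting, then across to white.

>>> move_arm --plan "-0.2 0 0 0 0 0; -0.5 0 0 0 0 0; -0.7 0 0 0 0 0; -0.7 0 0 0 0 0; -0.4 0.5 -0.02 0 0 0; 0 0.75 -0.03 0 0 0; 0 0.75 -0.03 0 0 0; 0 0.75 -0.03 0 0 0; 0 0.75 -0.03 0 0 0; 0 0.75 -0.03 0 0 0"

```text
time_s: 5.65
position: [0.4874, 0.1178, 0.1261]
ee_rot: [0.087, 0.702, -0.087, 0.702]
force: [0.1, -0.2, 0.2]
opening: 0.0007
```

>>> move_arm --plan "0 0.75 -0.03 0 0 0; 0 0.75 -0.03 0 0 0; 0 0.75 -0.03 0 0 0; 0 0.75 -0.03 0 0 0; 0 0.5 -0.02 0 0 0; 0 0.27 -0.01 0 0 0; 0 0 0 0 0 0; 0 0 0 0 0 0"

```text
time_s: 6.32
position: [0.5183, 0.2637, 0.1258]
ee_rot: [0.086, 0.702, -0.087, 0.701]
force: [0.2, 0.5, -0.3]
opening: 0.0003
```

```bash
python3 - <<'E'
from k import *
a=viewer.grab_frame("scene");b=viewer.grab_frame("top")
s=env.get_state();print(s["time_s"],s["position"],s["force"])
for k in keys(a,.025)+keys(b,.025):print(*k)
print("if down, top z .02:",[proj(a,(.4545,-.051,z)) for z in(.03,.02)])
E
```

```text
6.4167 [0.51845745 0.26283994 0.12614625] [ 0.19369765  0.51628308 -0.52843042]
59 [10  9] [393.5 211. ] [ 0.4807 -0.2383  0.025 ]
38 [12  5] [369.5 250. ] [ 0.4464 -0.0324  0.025 ]
93 [13 11] [324. 282.] [0.4632 0.1109 0.025 ]
150 [17 16] [237.  322.5] [0.5166 0.2695 0.025 ]
73 [12 12] [451.5 289.5] [ 0.4845 -0.2508  0.025 ]
74 [12 12] [351.5 298.5] [ 0.4537 -0.0522  0.025 ]
if down, top z .02: [(np.float64(369.7350187254397), np.float64(242.93695144835888)), (np.float64(369.5905923521442), np.float64(247.64475588541788))]
```

The red key stayed down (its orange height went from 10 to 5 px) and the empty station's key is unchanged. Pressing white.

>>> move_arm --plan "0.5 0 0 0 0 0; 0.6 0 0 0 0 0; 0.5 0 0 0 0 0; 0.3 0 0 0 0 0; 0.1 0 0 0 0 0; 0.1 0 0 0 0 0; 0.1 0 0 0 0 0; 0.1 0 0 0 0 0; 0 0 0 0 0 0; 0 0 0 0 0 0"

```text
time_s: 7.25
position: [0.5194, 0.2643, 0.0352]
ee_rot: [0.087, 0.701, -0.087, 0.702]
force: [-0.1, 0.5, 1.1]
opening: 0.0003
```

>>> move_arm --plan "0.05 0 0 0 0 0; 0.05 0 0 0 0 0; 0.05 0 0 0 0 0; 0 0 0 0 0 0; 0 0 0 0 0 0"

```text
time_s: 7.67
position: [0.519, 0.2643, 0.0284]
ee_rot: [0.087, 0.701, -0.087, 0.702]
force: [0.6, 1.1, 1.1]
opening: 0.0006
```

>>> move_arm --plan "0.04 0 0 0 0 0; 0 0 0 0 0 0; 0 0 0 0 0 0; 0 0 0 0 0 0"

```text
time_s: 8.0
position: [0.519, 0.2643, 0.0271]
ee_rot: [0.087, 0.701, -0.087, 0.702]
force: [0.6, 0.2, 2.6]
opening: 0.0004
```

```bash
python3 - <<'E'
from k import *
a=viewer.grab_frame("scene")
s=env.get_state();print(s["time_s"],s["position"],s["force"])
for k in keys(a,.025):print(*k)
E
```

```text
8.05 [0.51895335 0.2643269  0.02708479] [ 1.67575527 -0.1125942   3.01186521]
53 [10  9] [393.5 211. ] [ 0.4807 -0.2383  0.025 ]
38 [12  5] [369.5 250. ] [ 0.4464 -0.0324  0.025 ]
112 [14 12] [324.5 281.5] [0.4633 0.1091 0.025 ]
60 [17  8] [238.  327.5] [0.5077 0.2783 0.025 ]
```

>>> move_arm --plan "0.02 0 0 0 0 0; 0 0 0 0 0 0; 0 0 0 0 0 0; 0 0 0 0 0 0"

```text
time_s: 8.38
position: [0.5189, 0.2643, 0.0263]
ee_rot: [0.087, 0.701, -0.087, 0.702]
force: [1.3, 0.2, 4.8]
opening: 0.0005
```

>>> move_arm --plan "0 0 0 0 0 0"

```text
time_s: 8.47
position: [0.5189, 0.2643, 0.0263]
ee_rot: [0.087, 0.701, -0.087, 0.702]
force: [0.5, 0.0, 4.9]
opening: 0.0006
```

The white key is at its stop at 4.8 N. On to black.

>>> move_arm --plan "-0.2 0 0 0 0 0; -0.5 0 0 0 0 0; -0.7 0 0 0 0 0; -0.7 0 0 0 0 0; -0.4 -0.5 -0.02 0 0 0; 0 -0.75 -0.04 0 0 0; 0 -0.75 -0.04 0 0 0; 0 -0.75 -0.04 0 0 0; 0 -0.75 -0.04 0 0 0; 0 -0.5 -0.03 0 0 0"

```text
time_s: 9.3
position: [0.469, 0.1089, 0.1247]
ee_rot: [0.087, 0.703, -0.088, 0.7]
force: [0.5, 0.3, 0.6]
opening: 0.0004
```

>>> move_arm --plan "0 -0.24 0 0 0 0; 0 0 0 0 0 0; 0 0 0 0 0 0; 0 0 0 0 0 0"

```text
time_s: 9.63
position: [0.4691, 0.1026, 0.1256]
ee_rot: [0.087, 0.702, -0.087, 0.701]
force: [-0.1, -0.2, 0.6]
opening: 0.0004
```

```bash
python3 - <<'E'
from k import *
a=viewer.grab_frame("scene")
s=env.get_state();print(s["time_s"],s["position"],s["force"])
for k in keys(a,.025):print(*k)
E
```

```text
9.6833 [0.46919269 0.1027308  0.1256577 ] [0.21582525 0.58894772 0.06016343]
66 [10  9] [393.5 211. ] [ 0.4807 -0.2383  0.025 ]
31 [12  5] [369.5 250. ] [ 0.4464 -0.0324  0.025 ]
121 [15 13] [324. 281.] [0.4648 0.108  0.025 ]
90 [17 11] [238. 325.] [0.5115 0.2736 0.025 ]
```

>>> move_arm --plan "0.5 0 0 0 0 0; 0.6 0 0 0 0 0; 0.5 0 0 0 0 0; 0.3 0 0 0 0 0; 0.1 0 0 0 0 0; 0.1 0 0 0 0 0; 0.1 0 0 0 0 0; 0.1 0 0 0 0 0; 0 0 0 0 0 0; 0 0 0 0 0 0"

```text
time_s: 10.52
position: [0.4697, 0.1019, 0.0346]
ee_rot: [0.087, 0.701, -0.087, 0.702]
force: [-1.1, 0.2, 0.3]
opening: 0.0005
```

>>> move_arm --plan "0.05 0 0 0 0 0; 0.05 0 0 0 0 0; 0.05 0 0 0 0 0; 0.03 0 0 0 0 0; 0 0 0 0 0 0; 0 0 0 0 0 0; 0 0 0 0 0 0"

```text
time_s: 11.1
position: [0.4697, 0.1018, 0.0271]
ee_rot: [0.087, 0.701, -0.087, 0.702]
force: [1.8, 1.2, 3.5]
opening: 0.0005
```

>>> move_arm --plan "0.02 0 0 0 0 0; 0 0 0 0 0 0; 0 0 0 0 0 0; 0 0 0 0 0 0"

```text
time_s: 11.43
position: [0.4697, 0.1018, 0.0264]
ee_rot: [0.087, 0.701, -0.087, 0.702]
force: [1.6, 1.3, 4.5]
opening: 0.0003
```

>>> move_arm --plan "0 0 0 0 0 0"

```text
time_s: 11.52
position: [0.4697, 0.1018, 0.0263]
ee_rot: [0.087, 0.701, -0.087, 0.702]
force: [2.2, 1.7, 4.1]
opening: 0.0002
```

The black key is at its stop. Lifting away for the final check.

>>> move_arm --plan "-0.2 0 0 0 0 0; -0.5 0 0 0 0 0; -0.8 0 0 0 0 0; -0.8 0 0 0 0 0; -0.8 0 0 0 0 0; -0.5 0 -0.5 0 0 0; 0 0 -0.8 0 0 0; 0 0 -0.8 0 0 0; 0 0 -0.5 0 0 0; 0 0 0 0 0 0"

```text
time_s: 12.35
position: [0.3641, 0.1273, 0.169]
ee_rot: [0.086, 0.703, -0.087, 0.7]
force: [0.6, -0.3, 0.7]
opening: 0.0005
```

```bash
python3 - <<'E'
from k import *
a=viewer.grab_frame("scene");b=viewer.grab_frame("top")
s=env.get_state();print(s["time_s"],s["position"],s["force"])
for k in keys(a,.025)+keys(b,.02):print(*k)
for n,p in dict(red=(.4545,-.051),white=(.519,.264),black=(.4695,.102)).items(): print(n,"px rows per 10mm",proj(a,(*p,.02))[1]-proj(a,(*p,.03))[1])
cv2.imwrite("pics/end.png",cv2.resize(a["frame"][180:350,170:430,::-1],None,fx=3,fy=3,interpolation=cv2.INTER_CUBIC))
E
```

```text
12.45 [0.36730751 0.12681053 0.16926602] [-0.27657296 -0.05637203  0.47421867]
49 [8 8] [394.5 211.5] [ 0.4776 -0.2365  0.025 ]
38 [12  5] [369.5 250. ] [ 0.4464 -0.0324  0.025 ]
59 [14  8] [324.5 283.5] [0.4601 0.1147 0.025 ]
87 [17 11] [238. 325.] [0.5115 0.2736 0.025 ]
55 [11 11] [199. 256.] [0.5203 0.2613 0.02  ]
64 [12 11] [276.5 287. ] [0.4675 0.0992 0.02  ]
66 [12 12] [451.5 289.5] [ 0.4852 -0.2519  0.02  ]
65 [12 12] [351.5 298.5] [ 0.4542 -0.0525  0.02  ]
red px rows per 10mm 4.707804437058996
white px rows per 10mm 5.768381822469962
black px rows per 10mm 5.214842027764462
```

View pics/end.png

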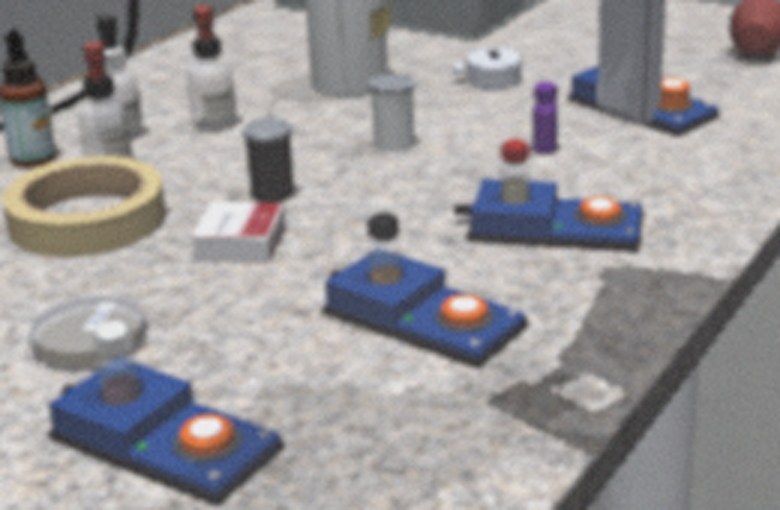

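The red, white and black keys sit low, at (601,207), (206,433) and (464,310) in the crop. The empty station's key at (675,95) is up, and the vials and bystanders stand where they were.

```bash
python3 -c "
from cell import env
print(env.close_job())"
```

```text
the job is handed in; nothing more can be done
None
```

I pressed the red, white and black stations' keys, in that order, with closed fingertips, and handed the job in at about 12.5 s of the 58 s allowed. No verdict was reported.

- **Keys down:** Each press ended at a steady 4–5 N, well above the 2 N friction, with the tips at z ≈ 18.4 mm. That fits a key at its stop with its cap slightly squeezed.
- **Last pictures:** All three keys had stayed down. Their orange tops dropped about 4 to 5 px, against 4.7 to 5.8 px expected for 10 mm of travel. At this resolution the pictures alone can't tell fully down from a millimetre or so short.
- **Everything else:** The empty station's key was still up, though a finger partly hid it in the last view, where it measured 8 x 8 px instead of 10 x 9. The vials and other things looked unmoved, and the arm was clear of everything.
- **Disagreement:** The networks at first put `top_red` on the white-capped vial in the top view. I used the orange key pixels and the cap colours instead, and the contact forces bore that out.

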